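# Load the two-hole tube block into the dry bath

### The job

Take the aluminium tube block with the two holes out of the white storage caddy and load it into the dry bath. The caddy leaves only the block's two narrow ends free to grip, and the dry bath's cheeks close in on just those ends, so first stand the block upright on the open counter, let go of it and take it again by its two wide sides. Then lower it gently between the cheeks until it stands flat on the middle of the heating plate, let go, and leave the other two blocks in the caddy undisturbed.

Things in the scene. Friction and masses are not known exactly. Their poses are not given: they have to be found in the camera images.
- block_center (a point): Block to load: aluminium, 54 (own x) x 36 (y) x 56 mm tall (z up), 0.25 kg, two 17 mm holes in its top in a row along x. Point: its centre, 28 mm above its underside. Narrow ends face +-x, wide sides +-y. Starts upright in one of three bays of a fixed white caddy, raised 10 mm; the ends are free, walls 3 mm from the wide sides reach 2 mm above its top. It lifts straight out.
- well (a point): Centre of the top of the dry bath's heating plate (66 x 50 mm), 38 mm above the counter; z up. Fixed white box, 170 (x) x 130 mm (y). Cheeks at +-x, inner faces 70 mm apart, 50 mm thick, tops 60 mm above the plate; open above and at both y ends. The block's underside goes here, its x along this x, either way round: 8 mm spare per cheek, no finger room at its ends, plenty at its wide sides.
- block_small_center (a point): Stays in the caddy: block of the same size with six 8 mm holes; point and axes as for the two-hole block. Caddy: 142 mm wide, three bays 46 mm apart along the blocks' y, 4 mm walls 50 mm long in x, tops 68 mm above the counter, open at both x ends. Any block may be in any bay.
- block_single_center (a point): Stays in the caddy: block of the same size with one 24 mm hole; point and axes as for the two-hole block. Caddy and dry bath stand one to the left, one to the right, either way; the counter (z = 0) between them, straight ahead of the robot 0.5 m from its base, is flat and clear for at least 300 mm in width.
Things that resemble listed ones, but are neither listed nor needed, are in the scene too. Leave any brown or yellow look-alike of the part that bears block_center alone.

How it is judged:
By the outcome, as a careful person would: the job done as asked, in the order asked, and still so for the second after the job is handed in, with the robot touching nothing.
It also fails if it takes over 64 s, if anything falls off the work surface, if the arm or the gripper's body presses on something with over 40 N, if the wrist force passes 120 N, or if a joint passes its speed limit or range.

### The arm

A 7-joint arm with a two-finger parallel gripper is mounted at the origin on the work surface. World frame = base frame: x ahead of the robot, y to its left, z up, the work surface at z = 0. Lengths are in m, angles in degrees, forces in N, time in s.
With the tool pointing down it reaches from about 0.425 to 0.875 m from the base axis. Payload 4.7 kg.
Tool frame: the origin (TCP) lies at the very end of the fingers, on their centre line; the grasp point (between the pads) lies 19 mm behind it; z points along the fingers, y is the line along which they close (so a half turn about z gives the same grasp; the last joint's range is limited). The gripper opens to 87 mm and grips with 3 to 60 N. Pads are 19 mm wide; open, the fingers measure 117 mm over their backs; the gripper's body (75 mm by 190 mm) begins 51 mm behind the grasp point.
Start: joints at [-71.041, 18.392, -4.016, 83.108, 1.295, 78.541, -3.26], TCP at [0.203, 0.618, 0.223] pointing down, gripper open.
Joint ranges: [-163.93, 163.93], [-17.29, 119.83], [-79.2, 71.16], [3.27, 140.29], [-89.18, 269.18], [5.43, 117.66], [-154.24, 154.24]. Speed limits (degrees/s): [147.25, 147.25, 180, 180, 180, 180, 180].

### API

Orientations are given as [roll, pitch, yaw] about the fixed x, y, z axes, in that order (R = Rz(yaw) Ry(pitch) Rx(roll)).
In Python, from cell import telemetry, cams, env gives the robot as it stands.
- The arm moves only by the tool arm_command, never from a script. Its argument "series" is text: rows parted by semicolons, each of 5 numbers parted by spaces: the shift along the tool's x, y, z in mm, then the turn about the tool's z in rad, then the closure in counts, from 0 (fully open) to 255 (shut). A call has 1 to 20 rows; each row shifts and turns the commanded pose from where the row before left it, along the tool's axes as they then stand; what a row does not reach is not made up. A row lasts 1/12 s, in which the tool goes at most 41.7 mm and 7.16 degrees, less where a joint would pass 70% of its speed; a pose out of reach is approached as far as the arm can. A call is refused whole if a number of a shift passes 41.7 or a number of a turn 0.125, either way. A call with a gripper value outside its range is refused whole. The fingers move at their own pace and stop on an object; "squeeze" is the grip in N (left out, the last holds). Time passes only in rows, so rows that do not move let the fingers close. It gives the time, the measured TCP pose, the force, the opening and the grip force at its end, in the units of the state.
- telemetry.get_obs(): the state, without advancing time (a new reading comes with each control period).
- cams.read_camera(name): name is "scene" or "top" or "wrist"; returns the picture (480x640x3 uint8, blue, green, red); there is no depth.
- cams.calibration(name): a dict with "K" (3x3 intrinsics, pixels), "origin" and "rotation" of the camera in the world; the wrist camera has in their place "hand_eye" (4x4, takes a point from camera to tool coordinates, whose origin is the TCP and whose axes are the flange's). Camera axes: x right, y down, z forward; pixel columns grow to the right and rows downward; lengths in m; the calibration is good to about 2 mm. A picture is of the moment at which its call begins: read the wrist's pose just before it. calibration takes no time and is no camera call.
- env.sign_off(): hands the job in; it is judged then, once.
The state is a dict: "time_s": time; "qpos": joint angles; "joint_velocities": joint speeds; "effort": joint torques, N m; "tool_pos": TCP position; "tool_rot": TCP orientation; "force": force on the tool from outside, world axes, zero at the start; "wrist_torque": the same for the moment, N m; "grip_width": finger opening in m; "grasp_force": force on a finger pad.
Only numpy, scipy, OpenCV 4.12 (cv2) and the standard library are available. Lean on these libraries where they do the work, as an engineer would, in place of code of your own. Each camera call takes 0.05 s, during which the arm holds its last target. There are 200 camera calls.

## Working session

There is one attempt and no reset: what is moved stays moved. The work goes in short steps, Python scripts to look and compute and a tool call to move; the robot and the scene stay as the last step left them, time stands still between calls to the robot, and variables do not carry over. Pictures are saved under pics/ and viewed, at most 10 in all, crops included, and the job is handed in when it is done.

Besides the shell and the picture viewer there is one more tool, called after "Request:" as a command line: name --argument value ..., lists and objects as JSON in quotes. arm_command: Moves the arm, as the interface text tells. Its arguments: {"type":"object","properties":{"series":{"type":"string"},"squeeze":{"type":"number"}},"required":["series"]}

```bash
mkdir -p pics; ls
python3 - <<'E'
from cell import telemetry,cams,env
import cv2,numpy as np
o=telemetry.get_obs();print(o)
a=cams.read_camera("scene");b=cams.read_camera("top")
cv2.imwrite("pics/scene.png",a);cv2.imwrite("pics/top.png",b)
for n in("scene","top","wrist"):print(n,cams.calibration(n))
E
```

```text
pics
{'time_s': 0.0, 'qpos': array([-71.0420352 ,  18.43781135,  -4.01546684,  83.17476037,
         1.2963741 ,  78.53948831,  -3.25946901]), 'joint_velocities': array([-0.06673479,  0.03987459, -0.10213385, -0.00638391,  0.00352352,
        0.00625778,  0.14329794]), 'effort': array([-5.37128126e-04, -4.91282344e+01, -4.04102392e-01, -3.12535536e+01,
       -6.37565064e-02,  4.35763830e-02,  1.84482592e-04]), 'tool_pos': array([0.20236736, 0.61712283, 0.22147689]), 'tool_rot': array([-1.79893257e+02,  7.06312660e-03,  1.61852532e+02]), 'force': array([ 0.08248651, -0.43465283, -0.31186964]), 'wrist_torque': array([-0.03260423,  0.01504968,  0.0056958 ]), 'grasp_force': 0.0, 'grip_width': 0.08672546384987416}
scene {'K': array([[503.76089422,   0.        , 317.22969798],
       [  0.        , 503.76089422, 238.17823396],
       [  0.        ,   0.        ,   1.        ]]), 'origin': array([1.13695406, 0.16879808, 0.84389802]), 'rotation': array([-139.83067986,   -0.8272423 ,  105.10266086])}
top {'K': array([[445.45532205,   0.        , 310.63462752],
       [  0.        , 445.45532205, 239.17833282],
       [  0.        ,   0.        ,   1.        ]]), 'origin': array([0.28580977, 0.00655291, 1.02203272]), 'rotation': array([-1.66679582e+02,  6.18486067e-02, -9.11682041e+01])}
wrist {'K': array([[400.18263409,   0.        , 319.85791908],
       [  0.        , 400.18263409, 241.5762221 ],
       [  0.        ,   0.        ,   1.        ]]), 'hand_eye': array([[ 9.44848374e-04, -9.54535888e-01, -2.98094526e-01,
         8.23479955e-02],
       [ 9.99999417e-01,  1.05774846e-03, -2.17417764e-04,
        -1.93981572e-04],
       [ 5.22842086e-04, -2.98094147e-01,  9.54536330e-01,
        -1.62766415e-01],
       [ 0.00000000e+00,  0.00000000e+00,  0.00000000e+00,
         1.00000000e+00]])}
```

View pics/top.png

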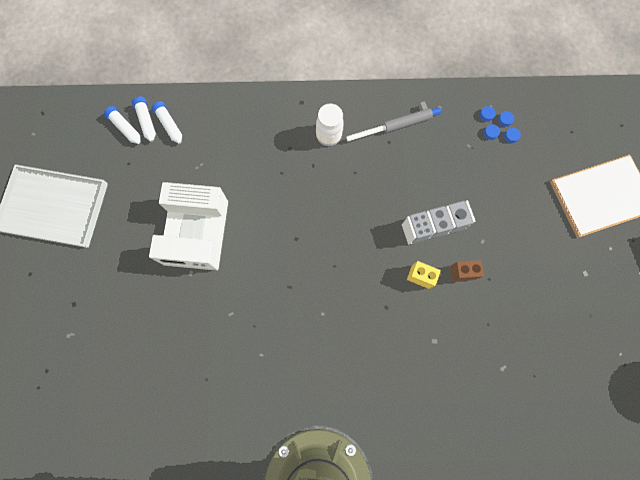

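View pics/scene.png

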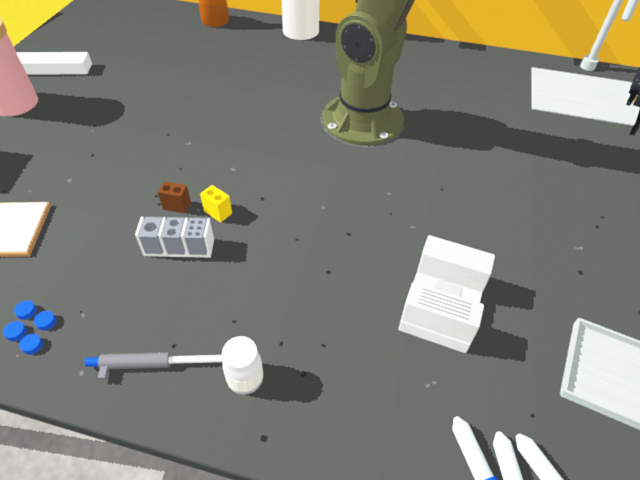

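The top view shows the caddy at right, with the blocks running left to right: six-hole (418,225), two-hole (441,219), single (462,213). The dry bath is at left (188,226), with yellow (424,274) and brown (468,270) decoys near the caddy. In the scene view the two-hole block top is near (174,228) and the bath is near (447,293).

```bash
cat > h.py <<'E'
from cell import telemetry,cams,env
import cv2,numpy as np
from scipy.spatial.transform import Rotation as Ro
def pose():
    o=telemetry.get_obs();return np.array(o["tool_pos"]),Ro.from_euler('xyz',o["tool_rot"],degrees=True).as_matrix()
def cam(n,p=None):
    c=cams.calibration(n);K=c["K"]
    if n!="wrist":return K,np.array(c["origin"]),Ro.from_euler('xyz',c["rotation"],degrees=True).as_matrix()
    t,R=p or pose();H=c["hand_eye"];return K,t+R@H[:3,3],R@H[:3,:3]
def ray(C,uv):
    K,o,R=C;d=R@np.linalg.solve(K,[uv[0],uv[1],1]);return o,d/np.linalg.norm(d)
def onz(C,uv,z):
    o,d=ray(C,uv);return o+d*(z-o[2])/d[2]
def tri(*cu):
    A=np.zeros((3,3));b=np.zeros(3);rs=[ray(*x) for x in cu]
    for o,d in rs:
        P=np.eye(3)-np.outer(d,d);A+=P;b+=P@o
    x=np.linalg.solve(A,b)
    return x,max(np.linalg.norm((np.eye(3)-np.outer(d,d))@(x-o)) for o,d in rs)
def proj(C,X):
    K,o,R=C;q=K@(R.T@(np.asarray(X)-o));return q[:2]/q[2]
def to(x,y,z,yaw):  # shift mm in tool axes, turn rad, from commanded~measured pose
    t,R=pose();d=R.T@(np.array([x,y,z])-t)*1000
    cur=np.degrees(np.arctan2(R[1,0],R[0,0]));dy=(yaw-cur+180)%360-180
    print("tool shift mm",d.round(1),"turn rad(about tool z)",round(-np.radians(dy),4),"cur",t.round(4),"yaw",round(cur,2))
E
python3 - <<'E'
from h import *
T=cam("top");S=cam("scene")
print("two-hole",tri((T,(441,219)),(S,(174,228))))
for n,u,z in(("six",(419,225),.066),("single",(462,213),.066),("bathtopcheek",(192,195),.098),("bathlowcheek",(178,248),.098),("plate",(190,225),.038),("yellow",(424,271),.056),("brown",(468,267),.056)):print(n,onz(T,u,z).round(3))
to(.38,.27,.28,180)
E
```

```text
two-hole (array([ 0.5517719 , -0.28555688,  0.06386617]), np.float64(0.0035078066913758693))
six [ 0.54  -0.238  0.066]
single [ 0.565 -0.337  0.066]
bathtopcheek [0.609 0.26  0.098]
bathlowcheek [0.491 0.285 0.098]
plate [0.558 0.278 0.038]
yellow [ 0.438 -0.244  0.056]
brown [ 0.445 -0.341  0.056]
tool shift mm [-276.9 -274.7  -57.9] turn rad(about tool z) -0.3168 cur [0.2024 0.6172 0.2216] yaw 161.85
```

Request:
arm_command --series "-15 -8 -5 0 0;-30 -17 -5 0 0;-33 -18 -5 0 0;-33 -18 -5 0 0;-33 -18 -5 0 0;-33 -18 -5 0 0;-33 -18 -5 0 0;-33 -18 -5 0 0;-33 -18 -5 0 0;-33 -18 -5 0 0;-33 -18 -5 0 0;-33 -18 -3 0 0;-30 -10 0 0 0;-20 -5 0 0 0;0 0 0 0 0;0 0 0 0 0"

```text
time_s: 1.43
tool_pos: [0.5384, 0.275, 0.2798]
tool_rot: [-179.9, -0.0, 161.7]
force: [-0.3, -0.6, -0.5]
grip_width: 0.0869
grasp_force: 0.0
```

Run:
```python
from h import *
p=pose();print(p[0],telemetry.get_obs()["tool_rot"]);im=cams.read_camera("wrist");cv2.imwrite("pics/w1.png",im)
np.savez("w1.npz",t=p[0],R=p[1])
```

```text
[0.53836024 0.27497599 0.27983777] [-1.79941330e+02 -4.60683842e-02  1.61684310e+02]
```

View pics/w1.png

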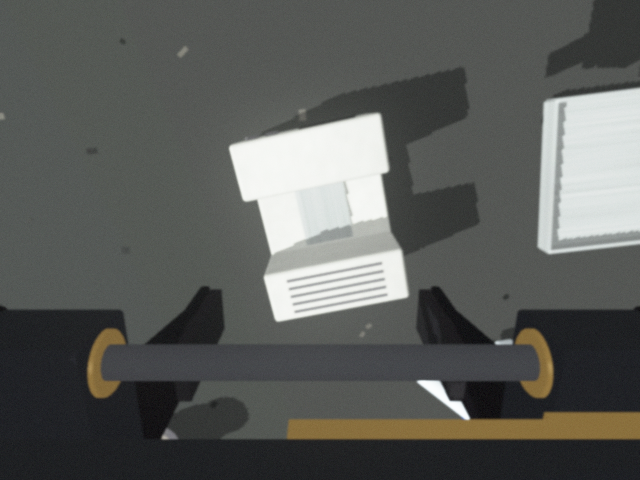

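The wrist view shows the bath: near cheek top with corners about (230,147),(381,114),(388,170),(244,200), far vented cheek about (265,277),(400,248),(409,297),(278,321).

Run:
```python
from h import *
im=cv2.imread("pics/w1.png");g=cv2.cvtColor(im,cv2.COLOR_BGR2GRAY)
f=np.load("w1.npz");C=cam("wrist",(f["t"],f["R"]))
def ref(pts):
    p=np.array(pts,np.float32).reshape(-1,1,2);return cv2.cornerSubPix(g,p,(5,5),(-1,-1),(3,50,.01)).reshape(-1,2)
n=ref([(230,147),(381,114),(388,170),(244,200)]);q=ref([(265,277),(400,248),(409,297),(278,321)])
print(n.round(1).tolist(),q.round(1).tolist())
for c in(n,q):
    P=np.array([onz(C,u,.098) for u in c])[:,:2];print(P.round(4).tolist(),P.mean(0).round(4),[round(np.linalg.norm(P[i]-P[i-1]),4) for i in range(4)],[round(np.degrees(np.arctan2(*(P[i]-P[i-1])[::-1])),1) for i in range(4)])
a=cv2.imread("pics/top.png")[170:285,140:240];cv2.imwrite("pics/topb.png",cv2.resize(a,None,fx=5,fy=5,interpolation=2))
b=cv2.imread("pics/scene.png")[225:355,390:500];cv2.imwrite("pics/sceb.png",cv2.resize(b,None,fx=4,fy=4,interpolation=2))
w=im[100:335,220:420];cv2.imwrite("pics/w1b.png",cv2.resize(w,None,fx=2.5,fy=2.5,interpolation=2))
c=np.zeros((600,800,3),np.uint8);c[:588,:500]=cv2.resize(w,(500,588),interpolation=2);c[:345,500:]=cv2.resize(a,(300,345),interpolation=2);cv2.imwrite("pics/cmp.png",c)
```

```text
[[228.5, 145.89999389648438], [379.3999938964844, 112.69999694824219], [388.20001220703125, 171.1999969482422], [243.39999389648438, 200.89999389648438]] [[263.0, 276.29998779296875], [401.5, 249.8000030517578], [407.79998779296875, 296.3999938964844], [275.79998779296875, 321.20001220703125]]
[[0.4581, 0.2201], [0.4723, 0.3476], [0.5205, 0.3419], [0.5058, 0.2148]] [0.4892 0.2811] [np.float64(0.0479), np.float64(0.1283), np.float64(0.0485), np.float64(0.1279)] [np.float64(173.6), np.float64(83.7), np.float64(-6.8), np.float64(-96.6)]
[[0.5776, 0.206], [0.5926, 0.3346], [0.6393, 0.3284], [0.6249, 0.2012]] [0.6086 0.2676] [np.float64(0.0476), np.float64(0.1295), np.float64(0.0471), np.float64(0.1279)] [np.float64(174.2), np.float64(83.3), np.float64(-7.6), np.float64(-96.5)]
```

View pics/cmp.png

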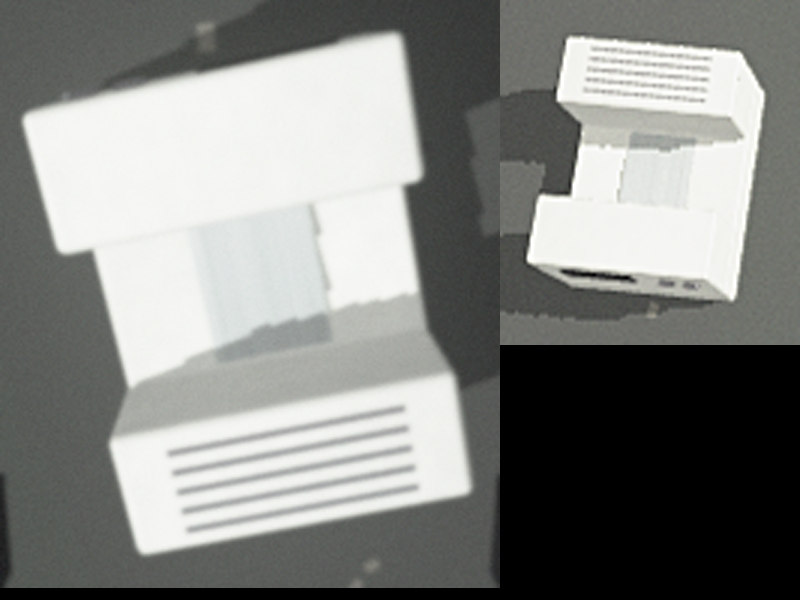

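The zoom shows clean cheek-top corners in both views: near cheek inner corners (153.3,235.3) and (211.7,240), far outer corner (162.7,182.3) in the top picture. I'll triangulate those for the height and work out the move to the caddy.

Run:
```python
from h import *
f=np.load("w1.npz");C=cam("wrist",(f["t"],f["R"]));T=cam("top")
for a,b in(((388.2,171.2),(153.3,235.3)),((243.4,200.9),(211.7,240)),((407.8,296.4),(162.7,182.3))):print(tri((C,a),(T,b)))
yaw=104;u=np.array([np.cos(np.radians(yaw)),np.sin(np.radians(yaw))])
print(u); xy=np.array([.552,-.286])+.04*u; to(xy[0],xy[1],.28,yaw)
```

```text
(array([0.52267285, 0.3431805 , 0.08670818]), np.float64(0.00021490097509974828))
(array([0.50663546, 0.21432829, 0.09686861]), np.float64(0.000751802489143775))
(array([0.64345931, 0.32890586, 0.08934088]), np.float64(0.000367994571604391))
[-0.2419219   0.97029573]
tool shift mm [-1.680e+02 -4.961e+02 -1.000e-01] turn rad(about tool z) 1.0096 cur [0.5372 0.2766 0.2799] yaw 161.85
```

Request:
arm_command --series "0 0 0 0.06 0;0 0 0 0.12 0;0 0 0 0.12 0;0 0 0 0.12 0;0 0 0 0.12 0;0 0 0 0.12 0;0 0 0 0.12 0;0 0 0 0.12 0;0 0 0 0.11 0;0 0 0 0 0"

```text
time_s: 2.32
tool_pos: [0.5362, 0.2782, 0.2804]
tool_rot: [-180.0, -0.0, 104.0]
force: [-0.4, 1.0, -0.2]
grip_width: 0.0869
grasp_force: 0.0
```

Request:
arm_command --series "-17 -4 0 0 0;-34 -8 0 0 0;-34 -8 0 0 0;-34 -8 0 0 0;-34 -8 0 0 0;-34 -8 0 0 0;-34 -8 0 0 0;-34 -8 0 0 0;-34 -8 0 0 0;-34 -8 0 0 0;-34 -8 0 0 0;-34 -8 0 0 0;-34 -8 0 0 0;-34 -8 0 0 0;-34 -8 0 0 0;-17 -6 0 0 0;0 0 0 0 0;0 0 0 0 0"

```text
time_s: 3.82
tool_pos: [0.5415, -0.2494, 0.2804]
tool_rot: [-180.0, -0.0, 104.0]
force: [0.6, 1.0, 0.2]
grip_width: 0.0875
grasp_force: 0.0
```

Run:
```python
from h import *
p=pose();print(p[0],telemetry.get_obs()["tool_rot"]);im=cams.read_camera("wrist");cv2.imwrite("pics/w2.png",im)
np.savez("w2.npz",t=p[0],R=p[1]);C=cam("wrist",p)
for X in((.552,-.286,.066),(.540,-.238,.066)):print(proj(C,X))
```

```text
[ 0.5415422  -0.24936769  0.28041467] [-1.79982148e+02 -3.67269713e-02  1.03957104e+02]
[321.33297693 243.95015418]
[321.36742137 194.44290635]
```

View pics/w2.png

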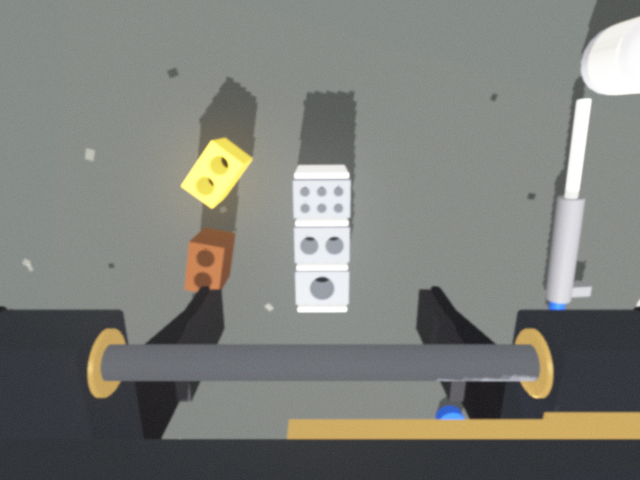

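The wrist view confirms the two-hole block in the middle bay, holes at (309,246) and (334,246) and ends at x≈294 and 350. The brown decoy is at (210,262), clear of the left finger's path.

Run:
```python
from h import *
im=cv2.imread("pics/w2.png");g=cv2.cvtColor(im,cv2.COLOR_BGR2GRAY).astype(int)
f=np.load("w2.npz");C=cam("wrist",(f["t"],f["R"]));T=cam("top");S=cam("scene")
print("col@250-262",g[252:262,286:358].mean(0).astype(int).tolist())
print("rows@318-326",g[212:280,318:326].mean(1).astype(int).tolist())
# dark holes per picture
def holes(p,box,th):
    a=cv2.cvtColor(cv2.imread(p),cv2.COLOR_BGR2GRAY);x0,y0,x1,y1=box
    n,l,s,c=cv2.connectedComponentsWithStats((a[y0:y1,x0:x1]<th).astype(np.uint8));return [(c[i]+[x0,y0]).round(1).tolist()+[int(s[i,4])] for i in range(1,n) if s[i,4]>8]
print(holes("pics/w2.png",(297,228,348,262),130))
print(holes("pics/top.png",(434,208,450,231),110),holes("pics/scene.png",(164,219,184,240),110))
```

```text
col@250-262 [146, 146, 145, 146, 146, 147, 148, 160, 190, 223, 236, 239, 239, 239, 239, 238, 236, 233, 229, 226, 223, 221, 220, 220, 220, 221, 223, 227, 230, 234, 237, 239, 239, 239, 240, 239, 240, 239, 239, 239, 238, 237, 234, 230, 228, 224, 222, 220, 220, 220, 222, 223, 226, 230, 233, 236, 238, 238, 239, 239, 238, 235, 225, 195, 163, 149, 146, 146, 146, 145, 147, 146]
rows@318-326 [208, 228, 236, 238, 238, 237, 238, 241, 249, 254, 255, 255, 255, 252, 228, 209, 228, 236, 238, 238, 239, 239, 239, 239, 238, 238, 239, 238, 238, 236, 234, 231, 230, 227, 228, 229, 231, 234, 236, 237, 238, 239, 239, 240, 240, 239, 240, 240, 240, 239, 238, 239, 243, 252, 255, 255, 255, 254, 240, 217, 230, 238, 238, 230, 202, 139, 82, 60]
[[333.4, 238.6, 20], [309.4, 238.9, 20]]
[] []
```

Run:
```python
from h import *
im=cv2.imread("pics/w2.png");g=cv2.cvtColor(im,cv2.COLOR_BGR2GRAY)
f=np.load("w2.npz");C=cam("wrist",(f["t"],f["R"]))
m=(g>247).astype(np.uint8)
for y0,y1 in((217,228),(262,272)):
    ys,xs=np.nonzero(m[y0:y1,298:346]);k=np.polyfit(xs+298,ys+y0,1)
    a,b=[onz(C,(x,np.polyval(k,x)),.068) for x in(298,346)];print("wall mid",((a+b)/2).round(4),"dir",np.degrees(np.arctan2(b[1]-a[1],b[0]-a[0])).round(2))
c=onz(C,(321.6,245.3),.067);print("block",c)
to(c[0],c[1],.024,104)
```

```text
wall mid [ 0.5472 -0.2641  0.068 ] dir 14.07
wall mid [ 0.5584 -0.3087  0.068 ] dir 14.01
block [ 0.55251502 -0.28698546  0.067     ]
tool shift mm [-41.1   0.3 256.3] turn rad(about tool z) 0.0015 cur [ 0.5423 -0.2476  0.2804] yaw 104.09
```

Request:
arm_command --series "-20 0 10 0 0;-20 0 20 0 0;0 0 30 0 0;0 0 30 0 0;0 0 30 0 0;0 0 25 0 0;0 0 10 0 0;0 0 0 0 0;0 0 0 0 0;0 0 0 0 0;0 0 0 0 0"

```text
time_s: 4.78
tool_pos: [0.5536, -0.2873, 0.1277]
tool_rot: [179.8, 0.1, 104.0]
force: [0.8, -0.7, -0.4]
grip_width: 0.0868
grasp_force: 0.0
```

Run:
```python
from h import *
for i in range(3):
    to(.5528,-.2865,.024,104);cams.read_camera("wrist")
p=pose();im=cams.read_camera("wrist");np.savez("w3.npz",t=p[0],R=p[1]);cv2.imwrite("pics/w3.png",im)
```

```text
tool shift mm [  1.2  -0.9 103.7] turn rad(about tool z) 0.0004 cur [ 0.5536 -0.2873  0.1277] yaw 104.02
tool shift mm [  1.2  -0.7 103.5] turn rad(about tool z) 0.0001 cur [ 0.5535 -0.2874  0.1275] yaw 104.0
tool shift mm [  1.   -0.5 103.2] turn rad(about tool z) -0.0 cur [ 0.5532 -0.2873  0.1272] yaw 104.0
```

View pics/w3.png

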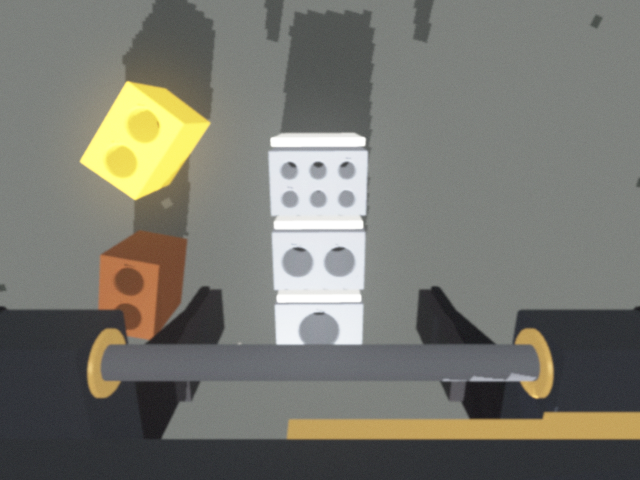

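The two-hole block is now at (319,261), its ends (273/365) centred between the fingertips (222/418). Descending.

Request:
arm_command --series "1 -1 10 0 0;0 0 20 0 0;0 0 20 0 0;0 0 20 0 0;0 0 15 0 0;0 0 10 0 0;0 0 5 0 0;0 0 3 0 0;0 0 0 0 0;0 0 0 0 0"

```text
time_s: 5.82
tool_pos: [0.5517, -0.2866, 0.0233]
tool_rot: [179.9, 0.0, 104.0]
force: [0.4, 0.2, -0.5]
grip_width: 0.0869
grasp_force: 0.0
```

Request:
arm_command --series "0 0 0 0 255;0 0 0 0 255;0 0 0 0 255;0 0 0 0 255;0 0 0 0 255;0 0 0 0 255;0 0 0 0 255;0 0 0 0 255;0 0 0 0 255;0 0 0 0 255;0 0 0 0 255;0 0 0 0 255" --squeeze 25

```text
time_s: 6.82
tool_pos: [0.5514, -0.2862, 0.0227]
tool_rot: [180.0, 0.0, 104.0]
force: [0.3, -0.9, 1.6]
grip_width: 0.0532
grasp_force: 25.0
```

Request:
arm_command --series "0 0 -3 0 255;0 0 -5 0 255;0 0 -10 0 255;0 0 -15 0 255;0 0 -20 0 255;0 0 -20 0 255;0 0 -20 0 255;0 0 -20 0 255;0 0 -15 0 255;0 0 -10 0 255;0 0 0 0 255;0 0 0 0 255"

```text
time_s: 7.82
tool_pos: [0.5511, -0.2862, 0.1608]
tool_rot: [180.0, 0.0, 104.0]
force: [-1.0, -0.8, -3.3]
grip_width: 0.0537
grasp_force: 25.0
```

Run:
```python
from h import *
to(.52,0,.16,83.5);print(telemetry.get_obs()["grip_width"])
```

```text
tool shift mm [285.3  39.    0.8] turn rad(about tool z) 0.3574 cur [ 0.5511 -0.2862  0.1608] yaw 103.98
0.053718945501970726
```

Request:
arm_command --series "10 1 0 0 255;20 3 0 0 255;27 4 0 0 255;27 4 0 0 255;27 4 0 0 255;27 4 0 0 255;27 4 0 0 255;27 4 0 0 255;27 4 0 0 255;27 4 0 0 255;20 2 0 0 255;13 1 0 0 255;6 0 0 0.03 255;0 0 0 0.07 255;0 0 0 0.08 255;0 0 0 0.08 255;0 0 0 0.067 255;0 0 0 0.03 255;0 0 0 0 255;0 0 0 0 255"

```text
time_s: 9.48
tool_pos: [0.5191, 0.0002, 0.1595]
tool_rot: [-179.9, 0.0, 83.6]
force: [0.4, 0.5, -2.7]
grip_width: 0.054
grasp_force: 25.0
```

Request:
arm_command --series "0 0 10 0 255;0 0 20 0 255;0 0 25 0 255;0 0 25 0 255;0 0 20 0 255;0 0 15 0 255;0 0 10 0 255;0 0 5 0 255;0 0 4 0 255;0 0 2 0 255;0 0 0 0 255;0 0 0 0 255;0 0 0 0 255"

```text
time_s: 10.57
tool_pos: [0.5208, -0.0001, 0.0254]
tool_rot: [179.9, -0.0, 83.5]
force: [-0.7, -0.1, -3.3]
grip_width: 0.0541
grasp_force: 25.0
```

Expected contact is near TCP z 0.013; lower in small steps until the force rises.

Request:
arm_command --series "0 0 4 0 255;0 0 3 0 255;0 0 1.5 0 255;0 0 1 0 255;0 0 0.5 0 255;0 0 0 0 255;0 0 0 0 255"

```text
time_s: 11.15
tool_pos: [0.5201, -0.0002, 0.0145]
tool_rot: [180.0, -0.0, 83.5]
force: [0.5, 0.2, -3.1]
grip_width: 0.0537
grasp_force: 25.0
```

Request:
arm_command --series "0 0 0.5 0 255;0 0 0.5 0 255;0 0 0.5 0 255;0 0 0 0 255;0 0 0 0 255"

```text
time_s: 11.57
tool_pos: [0.5201, -0.0003, 0.013]
tool_rot: [-180.0, 0.0, 83.5]
force: [-0.3, 0.6, -3.1]
grip_width: 0.0535
grasp_force: 25.0
```

Request:
arm_command --series "0 0 0.5 0 255;0 0 0.5 0 255;0 0 0 0 255;0 0 0 0 255"

```text
time_s: 11.9
tool_pos: [0.5203, -0.0002, 0.0126]
tool_rot: [180.0, -0.0, 83.5]
force: [-3.4, 0.3, 5.7]
grip_width: 0.0539
grasp_force: 25.0
```

Request:
arm_command --series "0 0 0 0 200;0 0 0 0 100;0 0 0 0 0;0 0 0 0 0;0 0 0 0 0;0 0 0 0 0;0 0 0 0 0;0 0 0 0 0;0 0 0 0 0"

```text
time_s: 12.65
tool_pos: [0.5202, -0.0002, 0.012]
tool_rot: [180.0, -0.0, 83.5]
force: [0.3, -0.3, -0.7]
grip_width: 0.0855
grasp_force: 0.0
```

Request:
arm_command --series "0 0 -5 0 0;0 0 -15 0 0;0 0 -25 0 0;0 0 -30 0 0;0 0 -30 0 0;0 0 -20 0 0;0 0 -8 0 0;0 0 0 -0.06 0;0 0 0 -0.12 0;0 0 0 -0.12 0;0 0 0 -0.12 0;0 0 0 0 0"

```text
time_s: 13.65
tool_pos: [0.5195, -0.0003, 0.1443]
tool_rot: [-179.9, -0.0, 107.8]
force: [-0.4, 1.1, 0.7]
grip_width: 0.0871
grasp_force: 0.0
```

Request:
arm_command --series "0 0 0 -0.12 0;0 0 0 -0.12 0;0 0 0 -0.12 0;0 0 0 -0.12 0;0 0 0 -0.12 0;0 0 0 -0.12 0;0 0 0 -0.12 0;0 0 0 -0.12 0;0 0 0 -0.12 0;0 0 0 -0.071 0;0 0 0 0 0;0 0 0 0 0;0 0 0 0 0"

```text
time_s: 14.73
tool_pos: [0.5199, -0.0003, 0.1448]
tool_rot: [-180.0, -0.0, 173.3]
force: [0.1, 0.3, -0.2]
grip_width: 0.0869
grasp_force: 0.0
```

Run:
```python
from h import *
to(.52,0,.014,173.5)
p=pose();im=cams.read_camera("wrist");np.savez("w4.npz",t=p[0],R=p[1]);cv2.imwrite("pics/w4.png",im)
print(telemetry.get_obs()["time_s"])
```

```text
tool shift mm [-1.000e-01  3.000e-01  1.308e+02] turn rad(about tool z) -0.0027 cur [ 5.199e-01 -3.000e-04  1.448e-01] yaw 173.35
14.7833
```

View pics/w4.png

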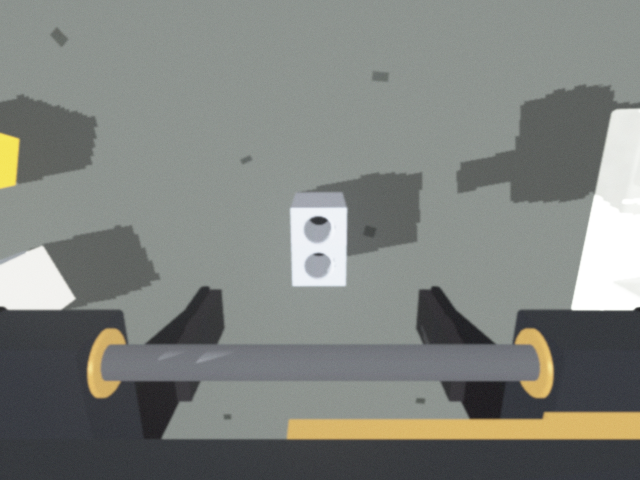

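The block stands upright on the counter, square to the gripper, with top-face corners (291,207),(346,207),(347,286),(292,286). A quick check of its centre relative to the TCP follows.

Run:
```python
from h import *
f=np.load("w4.npz");C=cam("wrist",(f["t"],f["R"]));im=cv2.imread("pics/w4.png");g=cv2.cvtColor(im,cv2.COLOR_BGR2GRAY)
n=cv2.cornerSubPix(g,np.float32([(291,207),(346,207),(347,286),(292,286)]).reshape(-1,1,2),(4,4),(-1,-1),(3,50,.01)).reshape(-1,2)
P=np.array([onz(C,u,.056) for u in n]);c=P.mean(0);print(P[:,:2].round(4).tolist(),c.round(4),[round(np.degrees(np.arctan2(*(P[b]-P[a])[1::-1])),2) for a,b in((0,3),(1,2))])
to(c[0],c[1],.014,173.5)
```

```text
[[0.4911, -0.0166], [0.4955, 0.0198], [0.5491, 0.0136], [0.5451, -0.0226]] [ 0.5202 -0.0015  0.056 ] [np.float64(-6.28), np.float64(-6.59)]
tool shift mm [ -0.4  -1.2 130.9] turn rad(about tool z) -0.002 cur [ 5.200e-01 -2.000e-04  1.449e-01] yaw 173.39
```

Request:
arm_command --series "0 -1 10 -0.002 0;0 0 20 0 0;0 0 25 0 0;0 0 25 0 0;0 0 20 0 0;0 0 15 0 0;0 0 10 0 0;0 0 4 0 0;0 0 0 0 0;0 0 0 0 0;0 0 0 0 0"

```text
time_s: 15.7
tool_pos: [0.521, -0.0012, 0.017]
tool_rot: [180.0, 0.1, 173.6]
force: [-0.2, 0.2, 0.2]
grip_width: 0.0872
grasp_force: 0.0
```

Request:
arm_command --series "0 0 0 0 255;0 0 0 0 255;0 0 0 0 255;0 0 0 0 255;0 0 0 0 255;0 0 0 0 255;0 0 0 0 255;0 0 0 0 255;0 0 0 0 255;0 0 0 0 255;0 0 0 0 255;0 0 0 0 255;0 0 0 0 255" --squeeze 25

```text
time_s: 16.78
tool_pos: [0.52, -0.0012, 0.016]
tool_rot: [180.0, 0.0, 173.7]
force: [0.2, -0.5, 0.2]
grip_width: 0.0355
grasp_force: 25.0
```

Request:
arm_command --series "0 0 -3 0 255;0 0 -5 0 255;0 0 -10 0 255;0 0 -20 0 255;0 0 -25 0 255;0 0 -25 0 255;0 0 -25 0 255;0 0 -25 0 255;0 0 -15 0 255;0 0 -7 0 255;0 0 0 0 255;0 0 0 0 255"

```text
time_s: 17.78
tool_pos: [0.5196, -0.0013, 0.1758]
tool_rot: [180.0, -0.0, 173.7]
force: [-0.3, -0.3, -2.7]
grip_width: 0.0358
grasp_force: 25.0
```

Run:
```python
from h import *
to(.5489,.2743,.175,173.5)
```

```text
tool shift mm [  1.4 277.1   0.9] turn rad(about tool z) 0.0026 cur [ 0.5196 -0.0013  0.1758] yaw 173.65
```

Request:
arm_command --series "0 10 0 0 255;0 20 0 0 255;0 27 0 0 255;0 27 0 0 255;0 27 0 0 255;0 27 0 0 255;0 27 0 0 255;0 27 0 0 255;0 27 0 0 255;0 25 0 0 255;0 18 0 0 255;0 10 0 0 255;1 5 0 0.003 255;0 0 0 0 255;0 0 0 0 255;0 0 0 0 255;0 0 0 0 255"

```text
time_s: 19.2
tool_pos: [0.55, 0.2724, 0.1763]
tool_rot: [-180.0, 0.0, 173.3]
force: [-0.2, 0.4, -2.6]
grip_width: 0.0356
grasp_force: 25.0
```

Run:
```python
from h import *
to(.5489,.2743,.175,173.5)
p=pose();im=cams.read_camera("wrist");np.savez("w5.npz",t=p[0],R=p[1]);cv2.imwrite("pics/w5.png",im)
```

```text
tool shift mm [1.3 1.8 1.3] turn rad(about tool z) -0.0028 cur [0.55   0.2724 0.1763] yaw 173.34
```

View pics/w5.png

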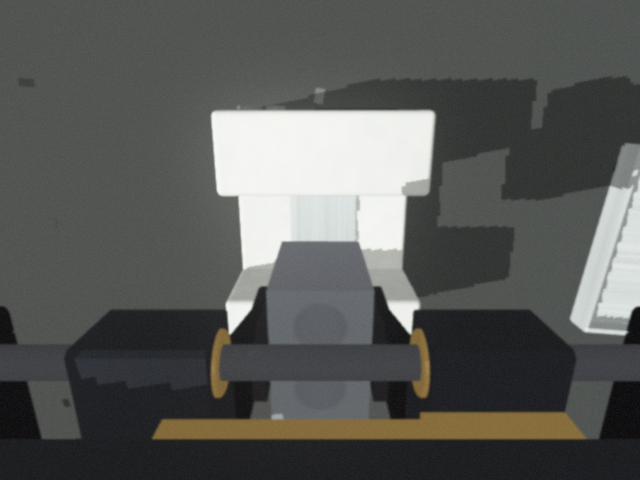

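The held block hangs over the slot; the near cheek top has corners (211,111),(434,111),(430,194),(217,195) and the plate strip shows at x 291–357. A second measurement of the centre from these:

Run:
```python
from h import *
f=np.load("w5.npz");C=cam("wrist",(f["t"],f["R"]));g=cv2.cvtColor(cv2.imread("pics/w5.png"),cv2.COLOR_BGR2GRAY)
n=cv2.cornerSubPix(g,np.float32([(211,111),(434,111),(430,194),(217,195)]).reshape(-1,1,2),(5,5),(-1,-1),(3,50,.01)).reshape(-1,2)
P=np.array([onz(C,u,.098) for u in n])[:,:2]
a=np.arctan2(*(P[1]-P[0]+P[2]-P[3])[::-1])-np.pi/2;d=np.array([np.cos(a),np.sin(a)])
print(n.round(1).tolist(),P.round(4).tolist(),np.degrees(a),"centre via cheek mean",P.mean(0)+.06*d)
print("plate strip centre",(onz(C,(291,215),.038)+onz(C,(357,215),.038))/2, np.linalg.norm(onz(C,(291,215),.038)-onz(C,(357,215),.038)))
to(.5489,.2743,.175,173.5)
```

```text
[[211.39999389648438, 111.69999694824219], [433.5, 111.0], [427.70001220703125, 193.8000030517578], [218.3000030517578, 194.5]] [[0.4583, 0.2202], [0.4726, 0.3466], [0.5202, 0.3416], [0.506, 0.215]] -6.414871526664698 centre via cheek mean [0.54891783 0.27413903]
plate strip centre [0.54057804 0.27639087 0.038     ] 0.05096066518987049
tool shift mm [1.3 1.5 1.4] turn rad(about tool z) -0.0024 cur [0.55   0.2727 0.1764] yaw 173.36
```

Request:
arm_command --series "1 1.5 0 -0.003 255;0 0 5 0 255;0 0 10 0 255;0 0 15 0 255;0 0 15 0 255;0 0 15 0 255;0 0 15 0 255;0 0 12 0 255;0 0 10 0 255;0 0 8 0 255;0 0 5 0 255;0 0 3 0 255;0 0 0 0 255;0 0 0 0 255;0 0 0 0 255"

```text
time_s: 20.5
tool_pos: [0.5494, 0.276, 0.0639]
tool_rot: [179.9, 0.1, 173.7]
force: [0.6, -0.0, -2.0]
grip_width: 0.0358
grasp_force: 25.0
```

Request:
arm_command --series "0 0 3 0 255;0 0 2 0 255;0 0 1 0 255;0 0 0.5 0 255;0 0 0 0 255;0 0 0 0 255"

```text
time_s: 21.0
tool_pos: [0.5488, 0.2758, 0.0566]
tool_rot: [180.0, 0.0, 173.6]
force: [0.6, -0.2, -3.2]
grip_width: 0.0359
grasp_force: 25.0
```

Request:
arm_command --series "0 -1.5 0.5 0 255;0 0 0.5 0 255;0 0 0.5 0 255;0 0 0.3 0 255;0 0 0 0 255;0 0 0 0 255"

```text
time_s: 21.5
tool_pos: [0.5486, 0.2743, 0.0548]
tool_rot: [180.0, 0.0, 173.7]
force: [-0.7, 0.5, -1.6]
grip_width: 0.0358
grasp_force: 25.0
```

Request:
arm_command --series "0 0 0.5 0 255;0 0 0.3 0 255;0 0 0 0 255;0 0 0 0 255"

```text
time_s: 21.83
tool_pos: [0.5487, 0.2744, 0.0541]
tool_rot: [180.0, 0.0, 173.7]
force: [0.2, -0.1, -1.0]
grip_width: 0.0361
grasp_force: 25.0
```

Request:
arm_command --series "0 0 0.4 0 255;0 0 0 0 255;0 0 0 0 255"

```text
time_s: 22.08
tool_pos: [0.5487, 0.2744, 0.0541]
tool_rot: [180.0, 0.0, 173.7]
force: [-1.2, -1.7, 2.9]
grip_width: 0.0357
grasp_force: 25.0
```

Contact with the plate; release and retreat.

Request:
arm_command --series "0 0 0 0 200;0 0 0 0 100;0 0 0 0 0;0 0 0 0 0;0 0 0 0 0;0 0 0 0 0;0 0 0 0 0;0 0 0 0 0;0 0 0 0 0;0 0 0 0 0"

```text
time_s: 22.92
tool_pos: [0.5487, 0.2743, 0.0536]
tool_rot: [180.0, 0.0, 173.7]
force: [0.2, -0.5, -0.0]
grip_width: 0.0846
grasp_force: 0.0
```

Request:
arm_command --series "0 0 -5 0 0;0 0 -15 0 0;0 0 -25 0 0;0 0 -30 0 0;0 0 -30 0 0;0 0 -30 0 0;0 0 -25 0 0;0 0 -10 0 0;0 0 0 0 0;0 0 0 0 0;0 0 0 0 0"

```text
time_s: 23.83
tool_pos: [0.5476, 0.2738, 0.2215]
tool_rot: [-179.9, -0.1, 173.7]
force: [-0.5, -0.0, -0.4]
grip_width: 0.0869
grasp_force: 0.0
```

Run:
```python
from h import *
p=pose();im=cams.read_camera("wrist");C=cam("wrist",p);s=cams.read_camera("scene");cv2.imwrite("pics/w6.png",im)
c=np.zeros((480,800,3),np.uint8);c[:,:480]=im[:,80:560];c[:240,480:800]=cv2.resize(s,(320,240),interpolation=cv2.INTER_AREA)
c[240:480,480:720]=cv2.resize(s[190:270,130:220],(240,240));cv2.imwrite("pics/c6.png",c)
np.savez("w6.npz",t=p[0],R=p[1]);print(p[0])
```

```text
[0.54763454 0.27384079 0.22147183]
```

View pics/c6.png

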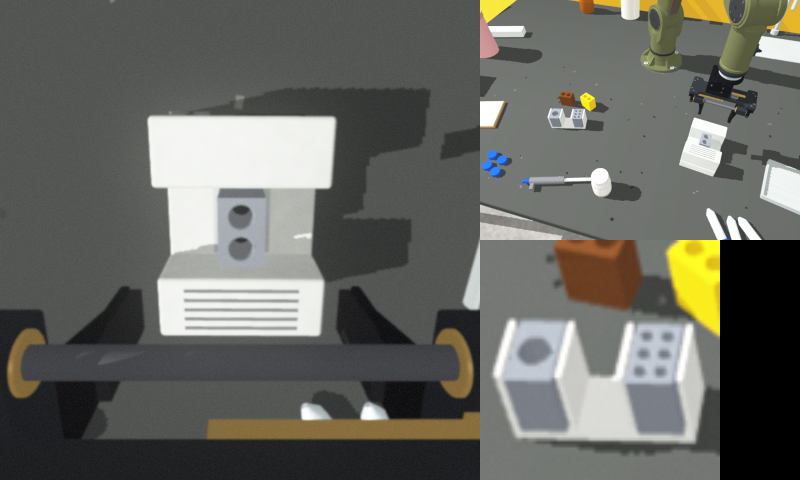

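The block stands upright and centred between the cheeks at (242,230) in the crop. The other two blocks are still in the caddy, and the gripper is clear.

```bash
python3 -c "
from cell import env
print(env.sign_off())"
```

```text
the job is handed in; nothing more can be done
None
```

The two-hole block was stood on the counter, re-gripped by its wide sides, lowered onto the middle of the dry bath's heating plate and released; the other two blocks are still in the caddy, and I handed the job in at about 24 s.

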